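# Shut both lids of a sewing chest, then raise and hold the outer lid alone

## Robot

A 6-joint arm with a two-finger parallel gripper is mounted at the origin on the work surface. World frame = base frame: x ahead of the robot, y to its left, z up, the work surface at z = 0. Lengths are in m, angles in rad, forces in N, time in s.
With the tool pointing down it reaches from about 0.3 to 0.875 m from the base axis. Payload 6.4 kg.
Tool frame: the origin (TCP) lies between the finger pads; the fingertips stand 8 mm ahead of it and the grasp point (between the pads) lies 11 mm behind it; z points along the fingers, x is the direction in which the jaws open and shut, and the axes are right-handed (so a half turn about z gives the same grasp; the last joint's range is limited). The gripper opens to 85 mm and grips with 20 to 120 N. Pads are 22 mm wide; open, the fingers measure 114 mm over their backs; the gripper's body (76 mm by 85 mm) begins 54 mm behind the grasp point. The pads swing forward as they close: fully open they stand 13 mm farther back than shut.
Start: joints at [-1.369, 0.181, 1.607, -0, 1.354, -0.206], TCP at [0.228, -0.528, 0.239] pointing down, gripper open.
Joint ranges: [-2.99, 2.99], [-0.89, 2.07], [0.3, 2.58], [-1.14, 4.28], [0, 2.63], [-3.12, 3.12]. Speed limits (rad/s): [2.57, 2.57, 3.01, 3.14, 3.14, 3.14].

## Interface

Orientations are given as a unit quaternion [w, x, y, z].
In Python, from bench import ctrl gives the robot as it stands.
- The arm moves only by the tool drive_tool, never from a script. Its argument "commands" is a list of rows, each an object of numbers: "gripper": the closure, from 0 (fully open) to 1 (shut); "dx", "dy", "dz": the shift along the tool's x, y, z in cm; "turn": the turn about the tool's z in degrees. A call has 1 to 20 rows; each row is the pose to reach, as a shift and turn from the pose commanded when the call began, along the tool's axes at that moment; what a row does not reach only later rows make up. A row lasts 1/8 s, in which the tool goes at most 62.5 mm and 10.7 degrees, less where a joint would pass 70% of its speed; a pose out of reach is approached as far as the arm can. A call with a gripper value outside its range is refused whole. The fingers move at their own pace and stop on an object; the grip force is fixed at half the most. Time passes only in rows, so rows that repeat a pose let the fingers close. It gives the time, the measured TCP pose, the force and the opening at its end, in the units of the state.
- ctrl.get_obs(): the state, without advancing time (a new reading comes with each control period).
- ctrl.camera(name): name is "scene" or "top" or "wrist"; returns a dict with "image" (400x640x3 uint8, red, green, blue), "mtx" (3x3 intrinsics, pixels), "R" (3x3) and "t" (3): a world point X has camera coordinates R X + t. Camera axes: x right, y down, z forward; pixel columns grow to the right and rows downward; lengths in m; the calibration is good to about 2 mm. A picture is of the moment at which its call begins. There is no depth.
- ctrl.hand_in(): hands the job in, once; it reports no verdict.
The state is a dict: "time_s": time; "q": joint angles; "dq": joint speeds; "joint_efforts": joint torques, N m; "eef_pos": TCP position; "eef_rot": TCP orientation; "wrist_force": force on the tool from outside, world axes, zero at the start; "torque": the same for the moment, N m; "opening": opening from 0.0 (shut) to 1.0 (fully open).
Only numpy, scipy, OpenCV 4.12 (cv2) and the standard library are available. Lean on these libraries where they do the work, as an engineer would, in place of code of your own. Each camera call takes 0.05 s, during which the arm holds its last target.

## Task

The sewing chest stands with both its lids open. Swing them down together, nested, by the handle of the outer lid, lowering them gently and never letting them drop, until both are shut and the inner lid lies flat over the spools; then raise the outer lid alone by its handle to about half open (45 degrees), leaving the inner lid down, so that I can get at the top of the inner lid. Finish while still holding the outer lid up by its handle, steady, and leave the things around the chest where they are.

Things in the scene. Friction and masses are not known exactly. Their poses are not given: they have to be found in the camera images.
- sewing_chest: Tin sewing chest, fixed, open on top, thread spools inside; outside 130 (x) by 220 (y) by 85 mm high. Origin: centre of its underside, on the glass shelf 10 mm above the work surface. Its front faces its -x; the hinge of both lids runs along its y at the back (+x). The curved brass stay at each end only stops the outer lid at 1.76 rad and holds it at no other angle
- lid_hinge (a point): Middle of the hinge pin common to both lids: 68 mm towards the chest's +x (back) from its origin and 85 mm above its underside (rim height). Axes as the chest's; the pin runs along y
- lid_handle (a point): Centre of the outer lid's handle: a round wooden bar 12 mm thick, 70 mm long, parallel to the hinge, on two brass arms that stand out from the lid's free edge (30 mm clear between bar and edge). Rigid with the outer lid: when shut it is 172 mm from the pin towards the chest's front (-x) and 4 mm above the pin. y along the bar; axes as the chest's when shut
- outer_lid (a joint): Outer lid's angle (rad): 0 shut, growing as it opens up and back, 1.57 upright; at the start a little past upright. A tin pan 227 by 135 mm with an 18 mm skirt, cork lined, 0.25 to 0.36 kg. Its hinge has slight friction (0.06 N m): tilted well forward and let go it falls shut. The handle bar may turn between the fingers as the lid swings
- inner_lid (a joint): Inner lid's angle (rad): 0 flat on the chest's rim, growing as it opens; open at the start, just in front of the outer lid. A tin sheet 127 by 217 mm, 3 mm thick, about 0.12 kg, with a small stud knob; nests in the outer lid's skirt, so that the outer lid's cork pushes it down when their angles are equal. Its stiff hinge (0.14 N m) keeps it at any angle
- outer_lid_edge (a point): Point on the cork face (underside) of the outer lid, in the middle near its free edge, 125 mm from the hinge pin. Coincides with inner_lid_edge when the lids are nested
- inner_lid_edge (a point): Point on the upper face of the inner lid, in the middle near its free edge, 125 mm from the hinge pin
- brass_thimble: Brass thimble, 23 mm across, 25 mm high, standing loose in front of the chest; leave alone. Origin: centre of its foot
- glass_thimble: Pressed glass thimble, 25 mm across, 25 mm high, standing loose in front of the chest; leave alone. Origin: centre of its foot
- darning_mushroom: Wooden darning mushroom, cap 72 mm across, 87 mm high, standing loose beside the chest's end (-y of it); leave alone. Origin: centre of its foot
- doll_teacup: Small porcelain doll's teacup, 52 mm across, 34 mm high, standing loose behind the chest (+x of it); leave alone. Origin: centre of its foot

How it is judged:
By the outcome, as a careful person would: the job done as asked, in the order asked, and still so for the second after the job is handed in, while the arm keeps its last pose, push and grip.
It also fails if it takes over 42 s, if anything falls off the work surface, if the arm or the gripper's body presses on something with over 40 N, if the wrist force passes 120 N, or if a joint passes its speed limit or range.

## Working session

There is one attempt and no reset: what is moved stays moved. The work goes in short steps, Python scripts to look and compute and a tool call to move; the robot and the scene stay as the last step left them, time stands still between calls to the robot, and variables do not carry over. Pictures are saved under pics/ and viewed, and the job is handed in when it is done.

Besides the shell and the picture viewer there is one more tool, called in YAML: its name, and indented under it one key for each argument. drive_tool: Moves the arm, as the interface text tells. Its arguments: {"type":"object","properties":{"commands":{"type":"array","items":{"type":"object","properties":{"gripper":{"type":"number"},"dx":{"type":"number"},"dy":{"type":"number"},"dz":{"type":"number"},"turn":{"type":"number"}}}}},"required":["commands"]}

```bash
ls; mkdir -p pics; cat > h.py <<'E'
import numpy as np, cv2
from bench import ctrl
def pic(name,fn):
    c=ctrl.camera(name); cv2.imwrite('pics/'+fn,c['image'][:,:,::-1]); 
    np.savez('pics/'+fn[:-4]+'.npz',**c); return c
def load(fn): return np.load('pics/'+fn+'.npz')
def ray(c,u,v):
    R,t=c['R'],c['t']; o=-R.T@t
    d=R.T@np.linalg.solve(c['mtx'],[u,v,1.]); return o,d/np.linalg.norm(d)
def onz(c,u,v,z):
    o,d=ray(c,u,v); return o+d*(z-o[2])/d[2]
def tri(rs):
    A=0;b=0
    for o,d in rs:
        P=np.eye(3)-np.outer(d,d);A=A+P;b=b+P@o
    X=np.linalg.solve(A,b); return X,[np.linalg.norm((np.eye(3)-np.outer(d,d))@(X-o)) for o,d in rs]
def proj(c,X):
    p=c['mtx']@(c['R']@np.asarray(X)+c['t']); return p[:2]/p[2]
E
python3 - <<'E'
from h import *
for n in ['scene','top','wrist']:
    c=pic(n,n+'1.png'); print(n,-c['R'].T@c['t'])
print(ctrl.get_obs())
E
```

```text
pics
scene [1.03611171 0.22433474 0.56446118]
top [0.47007381 0.01182432 0.72656531]
wrist [ 0.30582611 -0.49420134  0.37392887]
{'time_s': 0.15, 'q': array([-1.36929999e+00,  1.81360173e-01,  1.60777389e+00,  1.87547315e-05,
        1.35379182e+00, -2.06297424e-01]), 'dq': array([ 0.00045823, -0.00255637, -0.00270112, -0.00297471,  0.00081737,
       -0.00010123]), 'joint_efforts': array([ 1.03695776e-03, -4.45258355e+01, -3.51693714e+01, -1.87695900e-04,
        5.87064569e-03, -2.27915530e-05]), 'eef_pos': array([ 0.22797611, -0.52743263,  0.23859898]), 'eef_rot': array([-4.78955524e-04,  8.35637671e-01, -5.49280655e-01, -4.63743827e-04]), 'wrist_force': array([-0.12766151, -0.23504676, -0.04343469]), 'torque': array([ 0.01795874,  0.07683545, -0.02612036]), 'opening': 0.997921856357275}
```

View pics/scene1.png

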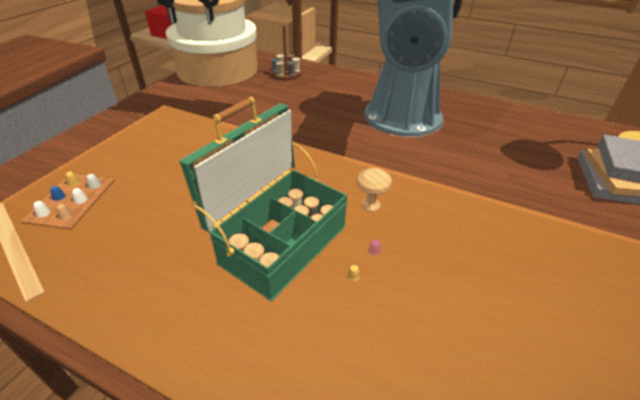

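View pics/top1.png

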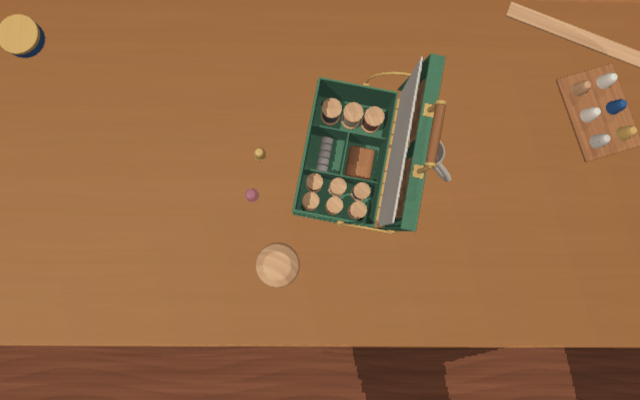

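View pics/wrist1.png

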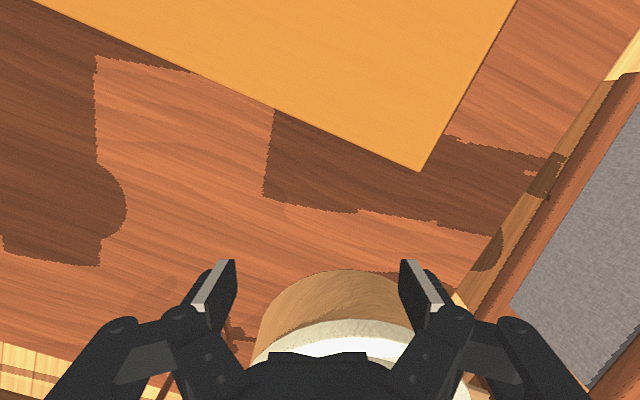

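The scene view shows the open chest, with the bar at about (236,110). In the top view the bar runs from about (441,103) to (432,165), and the teacup is just behind the lid at about (440,155). I'll zoom in and measure.

```bash
python3 - <<'E'
from h import *
t=load('top1');s=load('scene1')
print([onz(t,u,v,0).round(3) for u,v in [(320,200),(420,200),(320,300)]])
a=cv2.resize(t['image'][40:250,280:480],None,fx=3.9,fy=2.8*1.0,interpolation=cv2.INTER_CUBIC)
a=cv2.resize(t['image'][40:240,285:465],None,fx=3,fy=3,interpolation=cv2.INTER_CUBIC)
b=cv2.resize(s['image'][85:300,180:360],None,fx=2.7,fy=2.7,interpolation=cv2.INTER_CUBIC)
cv2.imwrite('pics/ta.png',a[:,:,::-1]);cv2.imwrite('pics/sb.png',b[:,:,::-1])
E
```

```text
[array([ 0.536, -0.015,  0.   ]), array([ 0.538, -0.196,  0.   ]), array([ 0.359, -0.016,  0.   ])]
```

View pics/ta.png

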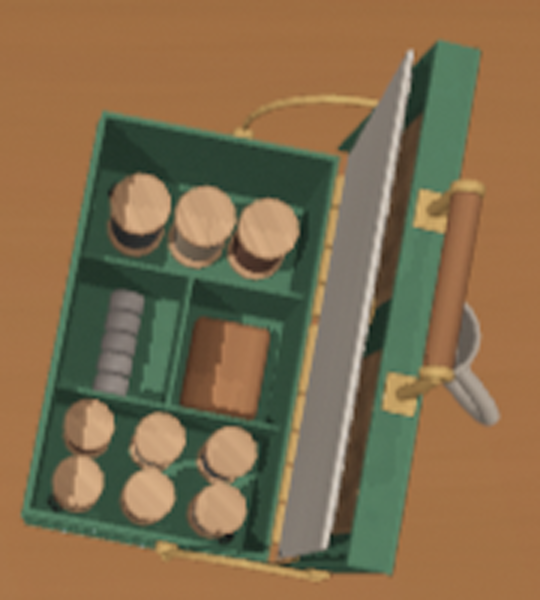

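View pics/sb.png

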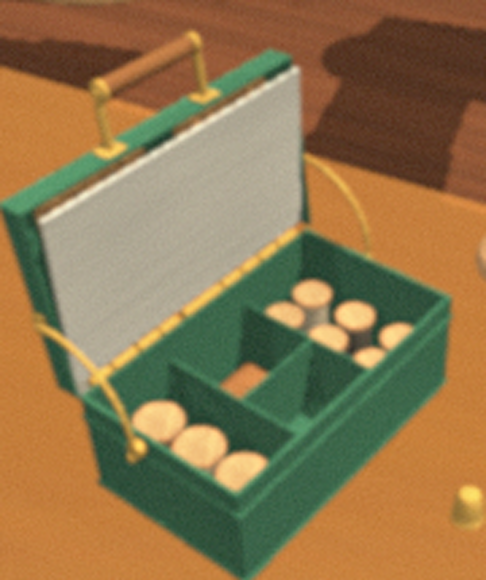

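```bash
python3 - <<'E'
from h import *
t=load('top1');s=load('scene1')
T=lambda u,v:ray(t,284.8+u/3,39.8+v/3)
S=lambda u,v:ray(s,179.8+u/2.7,84.8+v/2.7)
P={}
for n,a,b in [('bar hi-x',(467,187),(100,88)),('bar lo-x',(437,373),(193,41)),('rim F hi',(104,115),(242,508)),('rim F lo',(27,517),(449,298)),('rim B hi',(338,158),(88,398)),('lid hi',(438,44),(10,208)),('lid lo',(352,570),(290,58))]:
    X,e=tri([T(*a),S(*b)]);P[n]=X;print(n,X.round(4),np.round(e,4))
d=P['bar lo-x']-P['bar hi-x'];print('bar',np.linalg.norm(d),np.degrees(np.arctan2(d[1],d[0])),(P['bar lo-x']+P['bar hi-x'])/2)
d=P['rim F lo']-P['rim F hi'];print('rim',np.linalg.norm(d),np.degrees(np.arctan2(d[1],d[0])))
# chest y axis: chest +x back; y= z x x
f=[onz(t,284.8+u/3,39.8+v/3,.095) for u,v in [(104,115),(27,517),(338,158)]]
print(np.round(f,4),np.linalg.norm(f[1]-f[0]),np.linalg.norm(f[2]-f[0]))
d=f[0]-f[1];print(np.degrees(np.arctan2(d[1],d[0])))
from scipy.spatial.transform import Rotation as Ro
q=ctrl.get_obs()['eef_rot'];print(Ro.from_quat(q[[1,2,3,0]]).as_matrix().round(3))
E
```

```text
bar hi-x [ 0.6268 -0.1439  0.2671] [0.0012 0.0012]
bar lo-x [ 0.5537 -0.1308  0.2661] [0.0016 0.0016]
rim F hi [ 0.726  -0.0071  0.0841] [0.0031 0.0031]
rim F lo [0.508  0.0299 0.0892] [0.0008 0.0008]
rim B hi [ 0.7008 -0.1327  0.0922] [0.0029 0.0029]
lid hi [ 0.7032 -0.1483  0.2305] [0.0022 0.0022]
lid lo [ 0.4789 -0.1074  0.2254] [0.0013 0.0013]
bar 0.07427332386878796 169.8918352354522 [ 0.59024871 -0.13735314  0.2665823 ]
rim 0.2211515827393581 170.34939922558894
[[ 0.7231 -0.0096  0.095 ]
 [ 0.508   0.029   0.095 ]
 [ 0.7013 -0.1347  0.095 ]] 0.2185388826876058 0.12697579937046802
-10.18028535279348
[[ 0.397 -0.918 -0.   ]
 [-0.918 -0.397  0.001]
 [-0.001 -0.    -1.   ]]
```

The chest is yawed about -10.1°, the hinge is at about (0.594,-0.120,0.095), the bar centre is at about (0.590,-0.137,0.267), and the lid is at about 1.65 rad. Next I'll move above the bar.

drive_tool:
  commands:
    - {"gripper": 0,"dx": 0,"dy": 0,"dz": -3,"turn": 0}
    - {"gripper": 0,"dx": 0,"dy": 0,"dz": -8,"turn": 0}
    - {"gripper": 0,"dx": -1,"dy": -2,"dz": -13,"turn": 4}
    - {"gripper": 0,"dx": -3,"dy": -6,"dz": -14,"turn": 10}
    - {"gripper": 0,"dx": -5,"dy": -11,"dz": -14,"turn": 16}
    - {"gripper": 0,"dx": -7,"dy": -16,"dz": -14,"turn": 22}
    - {"gripper": 0,"dx": -9,"dy": -21,"dz": -14,"turn": 28}
    - {"gripper": 0,"dx": -11,"dy": -26,"dz": -14,"turn": 33.5}
    - {"gripper": 0,"dx": -13,"dy": -31,"dz": -14,"turn": 33.5}
    - {"gripper": 0,"dx": -15,"dy": -36,"dz": -14,"turn": 33.5}
    - {"gripper": 0,"dx": -17.5,"dy": -41,"dz": -14,"turn": 33.5}
    - {"gripper": 0,"dx": -19.5,"dy": -45,"dz": -14,"turn": 33.5}
    - {"gripper": 0,"dx": -21,"dy": -48,"dz": -14,"turn": 33.5}
    - {"gripper": 0,"dx": -21.4,"dy": -48.7,"dz": -14,"turn": 33.5}
    - {"gripper": 0,"dx": -21.4,"dy": -48.7,"dz": -14,"turn": 33.5}
    - {"gripper": 0,"dx": -21.4,"dy": -48.7,"dz": -14,"turn": 33.5}

```text
time_s: 2.15
eef_pos: [0.5897, -0.1393, 0.3793]
eef_rot: [-0.0, -0.641, 0.767, 0.0]
wrist_force: [-0.1, 0.9, -0.7]
opening: 1.001
```

```bash
python3 - <<'E'
from h import *
pic('wrist','w2.png');pic('top','t2.png')
o=ctrl.get_obs();print(o)
E
```

```text
{'time_s': 2.25, 'q': array([-4.27542417e-01,  1.73601684e-01,  1.33761481e+00, -2.70164939e-04,
        1.63030595e+00,  1.32173525e+00]), 'dq': array([ 0.00273215,  0.00054966, -0.00207511,  0.00143033, -0.00106523,
        0.0013106 ]), 'joint_efforts': array([ 2.22337637e-01, -4.65254438e+01, -3.76375937e+01,  8.99126753e-03,
        9.74688846e-04, -5.18791785e-03]), 'eef_pos': array([ 0.58969744, -0.13933537,  0.37940084]), 'eef_rot': array([-1.06410339e-04, -6.41267853e-01,  7.67317093e-01, -8.99555267e-05]), 'wrist_force': array([-0.45762737, -0.22478609,  0.31705124]), 'torque': array([-0.00970432, -0.05044409, -0.0325577 ]), 'opening': 0.9969431494479968}
```

View pics/w2.png

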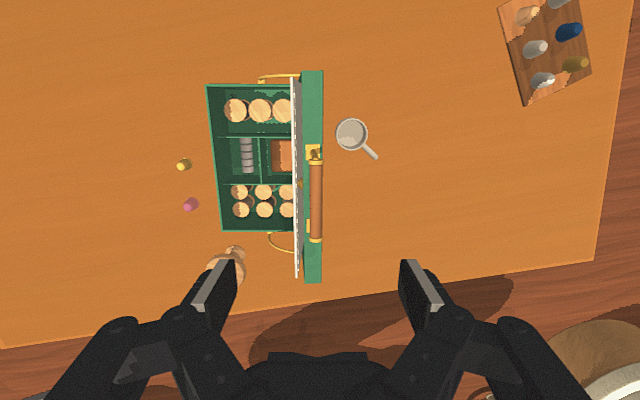

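The wrist view shows the bar running from (316,157) to (316,240), and the cup is clear of the lid at (352,135). I'll cross-check the bar with three views.

```bash
python3 - <<'E'
from h import *
t=load('top1');s=load('scene1');w=load('w2')
for X in ([.6268,-.1439,.2671],[.5537,-.1308,.2661]): print(proj(w,X))
T=lambda u,v:ray(t,284.8+u/3,39.8+v/3)
S=lambda u,v:ray(s,179.8+u/2.7,84.8+v/2.7)
a=w['image'][60:290,195:335]; 
m=cv2.inRange(cv2.cvtColor(w['image'],cv2.COLOR_RGB2HSV),(5,90,60),(14,255,230));m[:, :306]=0;m[:,326:]=0
n,l,st,c=cv2.connectedComponentsWithStats(m);print([ (st[i],c[i]) for i in range(1,n) if st[i][4]>80])
cv2.imwrite('pics/w2z.png',cv2.resize(w['image'][130:270,280:360],None,fx=4,fy=4)[:,:,::-1])
E
```

```text
[314.59065661 160.95141451]
[314.88651079 237.23235084]
[(array([ 306,    0,   20,  357, 4204], dtype=int32), array([316.83539486, 189.46646051]))]
```

View pics/w2z.png

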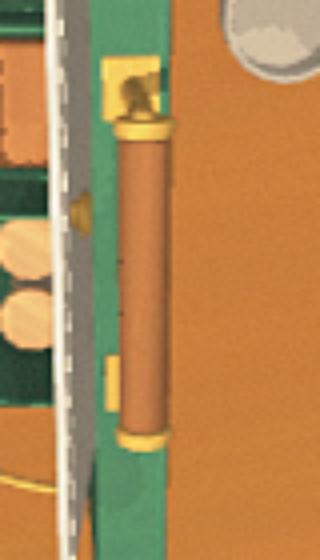

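drive_tool:
  commands:
    - {"gripper": 0,"dx": 0,"dy": 0,"dz": 2}
    - {"gripper": 0,"dx": 0,"dy": 0,"dz": 5}
    - {"gripper": 0,"dx": 0,"dy": 0,"dz": 8}
    - {"gripper": 0,"dx": 0,"dy": 0,"dz": 10}
    - {"gripper": 0,"dx": 0,"dy": 0,"dz": 11.5}
    - {"gripper": 0,"dx": 0,"dy": 0,"dz": 12.2}
    - {"gripper": 0,"dx": 0,"dy": 0,"dz": 12.2}

```text
invalid input at $.commands[0]: expected keys gripper, dx, dy, dz, turn
```

```bash
python3 - <<'E'
from h import *
w=pic('wrist','w3.png');s=pic('scene','s3.png')
cv2.imwrite('pics/s3z.png',cv2.resize(s['image'][40:300,150:360],None,fx=2.3,fy=2.3)[:,:,::-1])
E
```

```text
(no output)
```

View pics/w3.png

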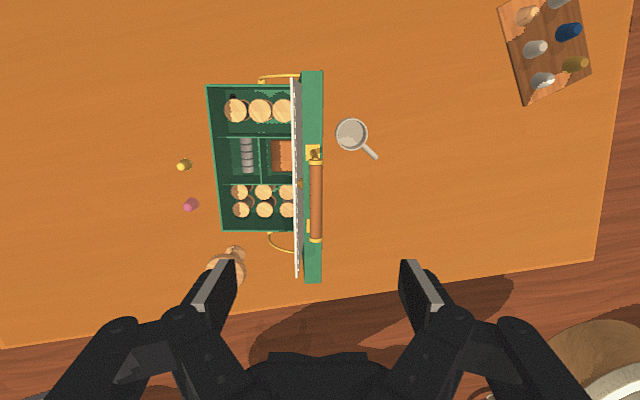

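View pics/s3z.png

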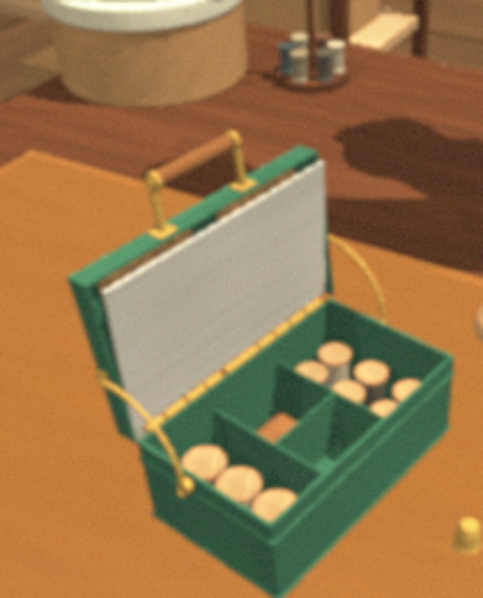

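The move was refused because each row needs every key, so nothing moved and these views match the earlier ones. I'll resend it with all keys.

drive_tool:
  commands:
    - {"gripper": 0,"dx": 0,"dy": 0,"dz": 2,"turn": 0}
    - {"gripper": 0,"dx": 0,"dy": 0,"dz": 5,"turn": 0}
    - {"gripper": 0,"dx": 0,"dy": 0,"dz": 8,"turn": 0}
    - {"gripper": 0,"dx": 0,"dy": 0,"dz": 10,"turn": 0}
    - {"gripper": 0,"dx": 0,"dy": 0,"dz": 11.5,"turn": 0}
    - {"gripper": 0,"dx": 0,"dy": 0,"dz": 12.2,"turn": 0}
    - {"gripper": 0,"dx": 0,"dy": 0,"dz": 12.2,"turn": 0}

```text
time_s: 3.22
eef_pos: [0.5902, -0.1384, 0.2573]
eef_rot: [-0.0, -0.642, 0.767, 0.0]
wrist_force: [-0.7, 0.0, -0.1]
opening: 1.006
```

```bash
python3 - <<'E'
from h import *
w=pic('wrist','w4.png');s=pic('scene','s4.png')
cv2.imwrite('pics/s4z.png',cv2.resize(s['image'][40:300,150:360],None,fx=2.3,fy=2.3)[:,:,::-1])
E
```

```text
(no output)
```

View pics/w4.png

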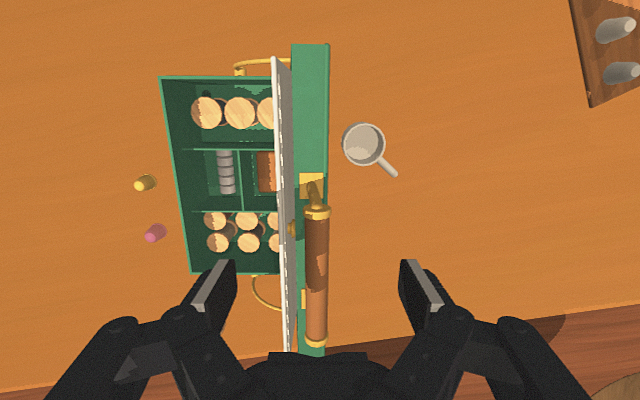

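View pics/s4z.png

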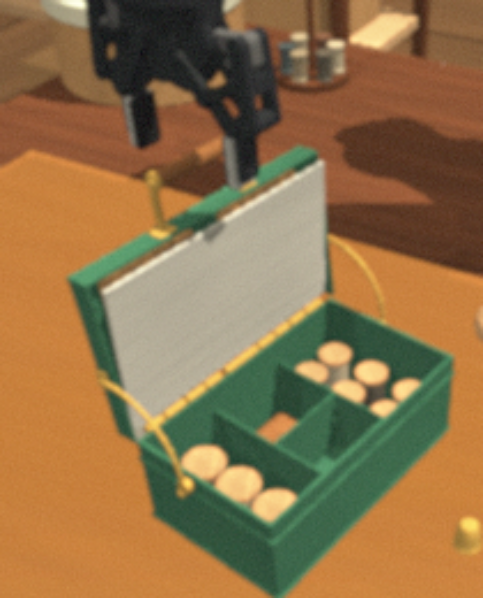

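The bar at (316,205) to (316,343) lies between the pads, so I'll close on it.

drive_tool:
  commands:
    - {"gripper": 0.3,"dx": 0,"dy": 0,"dz": 0,"turn": 0}
    - {"gripper": 0.6,"dx": 0,"dy": 0,"dz": 0,"turn": 0}
    - {"gripper": 1,"dx": 0,"dy": 0,"dz": 0,"turn": 0}
    - {"gripper": 1,"dx": 0,"dy": 0,"dz": 0,"turn": 0}
    - {"gripper": 1,"dx": 0,"dy": 0,"dz": 0,"turn": 0}
    - {"gripper": 1,"dx": 0,"dy": 0,"dz": 0,"turn": 0}
    - {"gripper": 1,"dx": 0,"dy": 0,"dz": 0,"turn": 0}
    - {"gripper": 1,"dx": 0,"dy": 0,"dz": 0,"turn": 0}

```text
time_s: 4.32
eef_pos: [0.5903, -0.1383, 0.2575]
eef_rot: [0.0, -0.642, 0.767, -0.0]
wrist_force: [-0.8, -0.4, 2.9]
opening: 0.118
```

```bash
python3 - <<'E'
from h import *
w=pic('wrist','w5.png');s=pic('scene','s5.png')
o=ctrl.get_obs();print(o['time_s'],o['eef_pos'],o['wrist_force'],o['torque'],o['opening'])
a=cv2.resize(s['image'][80:300,150:360],None,fx=1.9,fy=1.9);b=cv2.resize(w['image'][150:400,140:480],None,fx=1.15,fy=1.15)
cv2.imwrite('pics/c5.png',np.hstack([a,cv2.copyMakeBorder(b,0,max(0,a.shape[0]-b.shape[0]),0,0,0)])[:,:800,::-1])
E
```

```text
4.425 [ 0.59027685 -0.13831331  0.25747031] [-1.01823692  0.48925431  2.15853423] [-0.03565754  0.21154651 -0.09578296] 0.11444334170388298
```

View pics/c5.png

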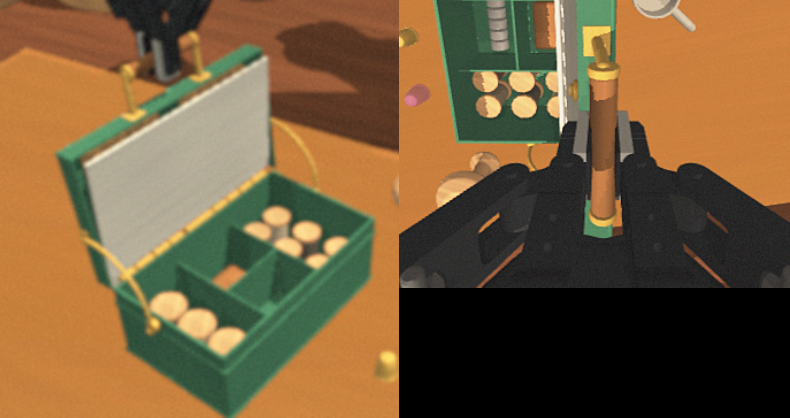

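The bar is gripped: opening 0.114 and low forces. Next I'll compute the arc.

```bash
cat >> h.py <<'E'
r=.17205
def arc(p0,p1s):
    p0=np.radians(p0);p=np.radians(np.array(p1s))
    return np.c_[p1s,-(r*np.cos(p)-r*np.cos(p0))*100,(r*np.sin(p0)-r*np.sin(p))*100].round(2)
E
python3 - <<'E'
from h import *
print(arc(96.3,[95.5,94,92,90,87.5,85,82.5,80,77.5,75,72.5,70,67.5,65,62.5,60,58,56.5,55.5,55]))
E
```

```text
[[ 9.550e+01 -2.400e-01 -2.000e-02]
 [ 9.400e+01 -6.900e-01 -6.000e-02]
 [ 9.200e+01 -1.290e+00 -9.000e-02]
 [ 9.000e+01 -1.890e+00 -1.000e-01]
 [ 8.750e+01 -2.640e+00 -9.000e-02]
 [ 8.500e+01 -3.390e+00 -4.000e-02]
 [ 8.250e+01 -4.130e+00  4.000e-02]
 [ 8.000e+01 -4.880e+00  1.600e-01]
 [ 7.750e+01 -5.610e+00  3.000e-01]
 [ 7.500e+01 -6.340e+00  4.800e-01]
 [ 7.250e+01 -7.060e+00  6.900e-01]
 [ 7.000e+01 -7.770e+00  9.300e-01]
 [ 6.750e+01 -8.470e+00  1.210e+00]
 [ 6.500e+01 -9.160e+00  1.510e+00]
 [ 6.250e+01 -9.830e+00  1.840e+00]
 [ 6.000e+01 -1.049e+01  2.200e+00]
 [ 5.800e+01 -1.101e+01  2.510e+00]
 [ 5.650e+01 -1.138e+01  2.750e+00]
 [ 5.550e+01 -1.163e+01  2.920e+00]
 [ 5.500e+01 -1.176e+01  3.010e+00]]
```

drive_tool:
  commands:
    - {"gripper": 1,"dx": -0.24,"dy": 0,"dz": -0.02,"turn": 0}
    - {"gripper": 1,"dx": -0.7,"dy": 0,"dz": -0.06,"turn": 0}
    - {"gripper": 1,"dx": -1.3,"dy": 0,"dz": -0.09,"turn": 0}
    - {"gripper": 1,"dx": -1.9,"dy": 0,"dz": -0.1,"turn": 0}
    - {"gripper": 1,"dx": -2.6,"dy": 0,"dz": -0.09,"turn": 0}
    - {"gripper": 1,"dx": -3.4,"dy": 0,"dz": -0.04,"turn": 0}
    - {"gripper": 1,"dx": -4.1,"dy": 0,"dz": 0.04,"turn": 0}
    - {"gripper": 1,"dx": -4.9,"dy": 0,"dz": 0.16,"turn": 0}
    - {"gripper": 1,"dx": -5.6,"dy": 0,"dz": 0.3,"turn": 0}
    - {"gripper": 1,"dx": -6.1,"dy": 0,"dz": 0.41,"turn": 0}
    - {"gripper": 1,"dx": -6.34,"dy": 0,"dz": 0.48,"turn": 0}
    - {"gripper": 1,"dx": -6.34,"dy": 0,"dz": 0.48,"turn": 0}

```text
time_s: 5.92
eef_pos: [0.6019, -0.0748, 0.2529]
eef_rot: [0.001, -0.642, 0.767, 0.0]
wrist_force: [0.3, 0.8, 5.8]
opening: 0.118
```

```bash
python3 - <<'E'
from h import *
w=pic('top','t6.png');s=pic('scene','s6.png')
o=ctrl.get_obs();print(o['time_s'],o['eef_pos'],o['wrist_force'],o['torque'],o['opening'])
a=cv2.resize(s['image'][80:300,150:360],None,fx=1.9,fy=1.9);b=cv2.resize(w['image'][40:240,285:465],None,fx=2,fy=2)
cv2.imwrite('pics/c6.png',np.hstack([a,cv2.copyMakeBorder(b,0,max(0,a.shape[0]-b.shape[0]),0,0,0)])[:,:800,::-1])
E
```

```text
6.025 [ 0.60190148 -0.07478909  0.25290288] [ 1.16272555 -0.01793812  5.88456722] [-0.10436874 -0.05290509 -0.04019465] 0.1146210084205155
```

View pics/c6.png

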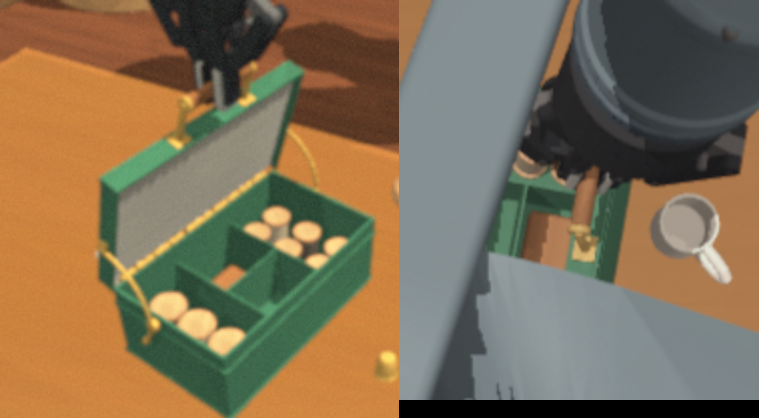

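The inner lid is now nested in the outer lid and both are coming forward, with forces of about 6 N. The top view shows the cup untouched at crop position (690,225). I'll continue.

```bash
python3 - <<'E'
from h import *
print(arc(75,[74,72,69.5,67,64.5,62,59.5,57,54.5,52,49.5,47,44.5,42,39.5,37,34.5,32.5,31,30]))
E
```

```text
[[ 74.    -0.29   0.08]
 [ 72.    -0.86   0.26]
 [ 69.5   -1.57   0.5 ]
 [ 67.    -2.27   0.78]
 [ 64.5   -2.95   1.09]
 [ 62.    -3.62   1.43]
 [ 59.5   -4.28   1.79]
 [ 57.    -4.92   2.19]
 [ 54.5   -5.54   2.61]
 [ 52.    -6.14   3.06]
 [ 49.5   -6.72   3.54]
 [ 47.    -7.28   4.04]
 [ 44.5   -7.82   4.56]
 [ 42.    -8.33   5.11]
 [ 39.5   -8.82   5.68]
 [ 37.    -9.29   6.26]
 [ 34.5   -9.73   6.87]
 [ 32.5  -10.06   7.37]
 [ 31.   -10.29   7.76]
 [ 30.   -10.45   8.02]]
```

drive_tool:
  commands:
    - {"gripper": 1,"dx": -0.29,"dy": 0,"dz": 0.08,"turn": 0}
    - {"gripper": 1,"dx": -0.86,"dy": 0,"dz": 0.26,"turn": 0}
    - {"gripper": 1,"dx": -1.57,"dy": 0,"dz": 0.5,"turn": 0}
    - {"gripper": 1,"dx": -2.27,"dy": 0,"dz": 0.78,"turn": 0}
    - {"gripper": 1,"dx": -2.95,"dy": 0,"dz": 1.09,"turn": 0}
    - {"gripper": 1,"dx": -3.62,"dy": 0,"dz": 1.43,"turn": 0}
    - {"gripper": 1,"dx": -4.28,"dy": 0,"dz": 1.79,"turn": 0}
    - {"gripper": 1,"dx": -4.92,"dy": 0,"dz": 2.19,"turn": 0}
    - {"gripper": 1,"dx": -5.54,"dy": 0,"dz": 2.61,"turn": 0}
    - {"gripper": 1,"dx": -6.14,"dy": 0,"dz": 3.06,"turn": 0}
    - {"gripper": 1,"dx": -6.72,"dy": 0,"dz": 3.54,"turn": 0}
    - {"gripper": 1,"dx": -7.28,"dy": 0,"dz": 4.04,"turn": 0}
    - {"gripper": 1,"dx": -7.6,"dy": 0,"dz": 4.34,"turn": 0}
    - {"gripper": 1,"dx": -7.82,"dy": 0,"dz": 4.56,"turn": 0}
    - {"gripper": 1,"dx": -7.82,"dy": 0,"dz": 4.56,"turn": 0}

```text
time_s: 7.9
eef_pos: [0.6155, 0.0017, 0.2066]
eef_rot: [0.0, -0.642, 0.767, -0.0]
wrist_force: [6.4, 0.2, 3.4]
opening: 0.114
```

```bash
python3 - <<'E'
from h import *
s=pic('scene','s7.png')
o=ctrl.get_obs();print(o['time_s'],o['eef_pos'],o['wrist_force'],o['torque'],o['opening'])
cv2.imwrite('pics/c7.png',cv2.resize(s['image'][80:300,150:400],None,fx=2.5,fy=2.5)[:,:,::-1])
E
```

```text
7.95 [0.61550326 0.00161165 0.20659964] [ 5.08037559 -0.68151526  2.5468694 ] [-0.32581711 -0.84213983 -0.13715361] 0.1140138007700362
```

View pics/c7.png

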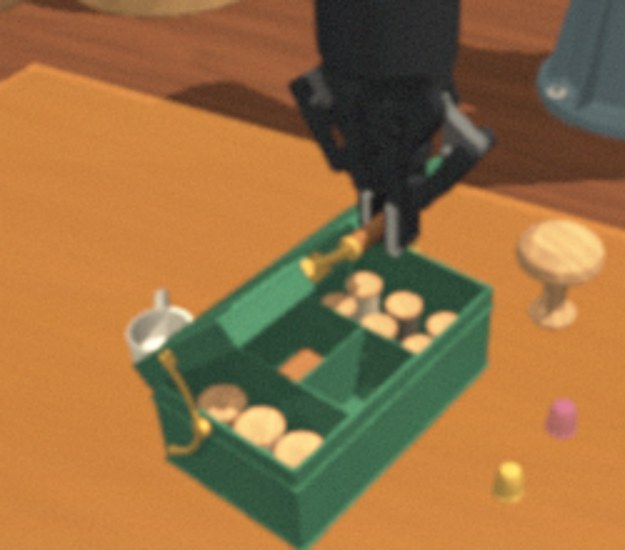

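The lids are at about 44° and still nested, and the thimbles, mushroom and cup are in place. A small sideways force of 5 N suggests a slight yaw error, so I'll ease that in dy and lower to shut.

```bash
python3 - <<'E'
from h import *
print(arc(44.5,[43.5,41.5,39,36.5,34,31.5,29,26.5,24,21.5,19,17,15,13,11.5,10,9,8,7.5,7.5,6.5,5.5,4.5,3.5,2.5,1.3]))
E
```

```text
[[43.5  -0.21  0.22]
 [41.5  -0.61  0.66]
 [39.   -1.1   1.23]
 [36.5  -1.56  1.83]
 [34.   -1.99  2.44]
 [31.5  -2.4   3.07]
 [29.   -2.78  3.72]
 [26.5  -3.13  4.38]
 [24.   -3.45  5.06]
 [21.5  -3.74  5.75]
 [19.   -4.    6.46]
 [17.   -4.18  7.03]
 [15.   -4.35  7.61]
 [13.   -4.49  8.19]
 [11.5  -4.59  8.63]
 [10.   -4.67  9.07]
 [ 9.   -4.72  9.37]
 [ 8.   -4.77  9.66]
 [ 7.5  -4.79  9.81]
 [ 7.5  -4.79  9.81]
 [ 6.5  -4.82 10.11]
 [ 5.5  -4.85 10.41]
 [ 4.5  -4.88 10.71]
 [ 3.5  -4.9  11.01]
 [ 2.5  -4.92 11.31]
 [ 1.3  -4.93 11.67]]
```

drive_tool:
  commands:
    - {"gripper": 1,"dx": -0.21,"dy": -0.05,"dz": 0.22,"turn": 0}
    - {"gripper": 1,"dx": -0.61,"dy": -0.1,"dz": 0.66,"turn": 0}
    - {"gripper": 1,"dx": -1.1,"dy": -0.1,"dz": 1.23,"turn": 0}
    - {"gripper": 1,"dx": -1.56,"dy": -0.1,"dz": 1.83,"turn": 0}
    - {"gripper": 1,"dx": -1.99,"dy": -0.1,"dz": 2.44,"turn": 0}
    - {"gripper": 1,"dx": -2.4,"dy": -0.1,"dz": 3.07,"turn": 0}
    - {"gripper": 1,"dx": -2.78,"dy": -0.1,"dz": 3.72,"turn": 0}
    - {"gripper": 1,"dx": -3.13,"dy": -0.1,"dz": 4.38,"turn": 0}
    - {"gripper": 1,"dx": -3.45,"dy": -0.1,"dz": 5.06,"turn": 0}
    - {"gripper": 1,"dx": -3.74,"dy": -0.1,"dz": 5.75,"turn": 0}
    - {"gripper": 1,"dx": -4.0,"dy": -0.1,"dz": 6.46,"turn": 0}
    - {"gripper": 1,"dx": -4.18,"dy": -0.1,"dz": 7.03,"turn": 0}
    - {"gripper": 1,"dx": -4.35,"dy": -0.1,"dz": 7.61,"turn": 0}
    - {"gripper": 1,"dx": -4.49,"dy": -0.1,"dz": 8.19,"turn": 0}
    - {"gripper": 1,"dx": -4.59,"dy": -0.1,"dz": 8.63,"turn": 0}
    - {"gripper": 1,"dx": -4.67,"dy": -0.1,"dz": 9.07,"turn": 0}
    - {"gripper": 1,"dx": -4.72,"dy": -0.1,"dz": 9.37,"turn": 0}
    - {"gripper": 1,"dx": -4.77,"dy": -0.1,"dz": 9.66,"turn": 0}
    - {"gripper": 1,"dx": -4.79,"dy": -0.1,"dz": 9.81,"turn": 0}
    - {"gripper": 1,"dx": -4.79,"dy": -0.1,"dz": 9.81,"turn": 0}

```text
time_s: 10.45
eef_pos: [0.6245, 0.0491, 0.1081]
eef_rot: [0.0, -0.642, 0.767, 0.001]
wrist_force: [0.6, 6.1, -0.0]
opening: 0.116
```

```bash
python3 - <<'E'
from h import *
s=pic('scene','s8.png')
o=ctrl.get_obs();print(o['time_s'],o['eef_pos'],o['wrist_force'],o['torque'],o['opening'])
cv2.imwrite('pics/c8.png',cv2.resize(s['image'][80:300,150:400],None,fx=2.5,fy=2.5)[:,:,::-1])
E
```

```text
10.5 [0.62447534 0.04907436 0.10808842] [ 1.68610229  7.99046563 -0.24114332] [ 0.95858138 -0.15644632 -0.04327033] 0.11789052081278345
```

View pics/c8.png

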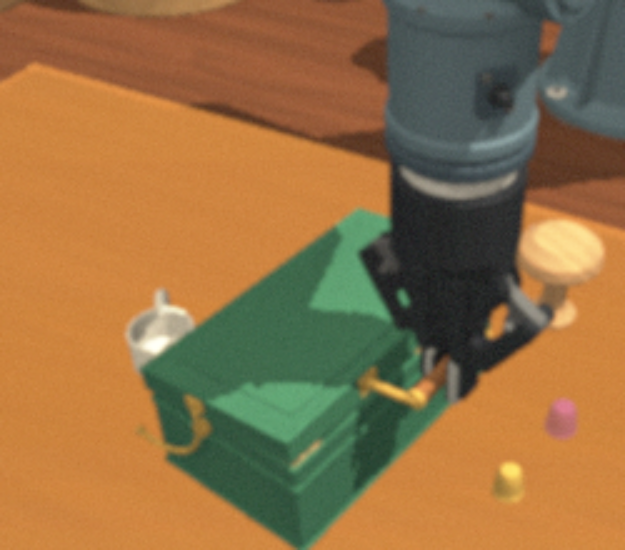

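About 6° remains. There is an 8 N radial push, so I'll shift about 1.5 mm outward, finish closing slowly, and stop on contact.

drive_tool:
  commands:
    - {"gripper": 1,"dx": -0.05,"dy": 0,"dz": 0.2,"turn": 0}
    - {"gripper": 1,"dx": -0.1,"dy": -0.02,"dz": 0.45,"turn": 0}
    - {"gripper": 1,"dx": -0.15,"dy": -0.02,"dz": 0.7,"turn": 0}
    - {"gripper": 1,"dx": -0.2,"dy": -0.02,"dz": 0.95,"turn": 0}
    - {"gripper": 1,"dx": -0.24,"dy": -0.02,"dz": 1.2,"turn": 0}
    - {"gripper": 1,"dx": -0.27,"dy": -0.02,"dz": 1.4,"turn": 0}
    - {"gripper": 1,"dx": -0.28,"dy": -0.02,"dz": 1.55,"turn": 0}
    - {"gripper": 1,"dx": -0.29,"dy": -0.02,"dz": 1.7,"turn": 0}
    - {"gripper": 1,"dx": -0.29,"dy": -0.02,"dz": 1.7,"turn": 0}

```text
time_s: 11.62
eef_pos: [0.6249, 0.0509, 0.0911]
eef_rot: [-0.0, -0.642, 0.767, 0.0]
wrist_force: [-1.1, 3.0, -1.2]
opening: 0.113
```

```bash
python3 - <<'E'
from h import *
o=ctrl.get_obs();print(o['time_s'],o['eef_pos'],o['wrist_force'],o['torque'],o['opening'])
E
```

```text
11.625 [0.62489585 0.05094532 0.09107687] [-1.13879656  3.01104903 -1.15213951] [ 0.5545045   0.23892611 -0.03165212] 0.11269793713114495
```

drive_tool:
  commands:
    - {"gripper": 1,"dx": 0,"dy": 0,"dz": 0.1,"turn": 0}
    - {"gripper": 1,"dx": 0,"dy": 0,"dz": 0.2,"turn": 0}
    - {"gripper": 1,"dx": 0,"dy": 0,"dz": 0.2,"turn": 0}

```text
time_s: 12.0
eef_pos: [0.6249, 0.051, 0.0895]
eef_rot: [-0.0, -0.642, 0.767, 0.0]
wrist_force: [-3.5, 3.4, -1.3]
opening: 0.115
```

```bash
python3 - <<'E'
from h import *
o=ctrl.get_obs();print(o['time_s'],o['eef_pos'],o['wrist_force'],o['torque'],o['opening'])
s=pic('scene','s9.png')
cv2.imwrite('pics/c9.png',cv2.resize(s['image'][160:310,190:350],None,fx=3.5,fy=3.5,interpolation=cv2.INTER_CUBIC)[:,:,::-1])
E
```

```text
12.0 [0.62494    0.05099232 0.08949905] [-3.48120739  3.39498593 -1.32583249] [0.58253881 0.5050493  0.00669853] 0.11487790898616723
```

View pics/c9.png

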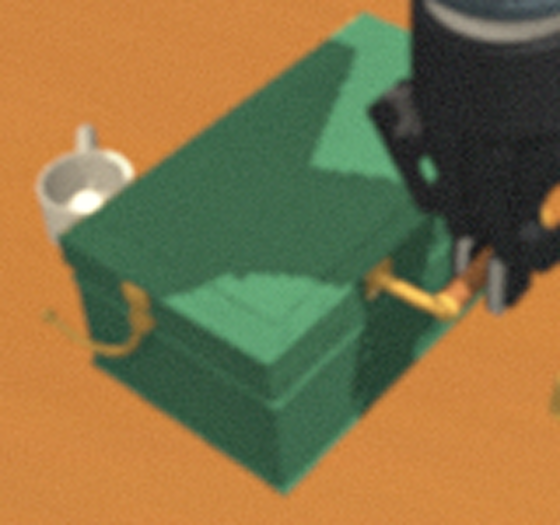

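It looks shut, but there is no contact force yet. I'll press on a little.

drive_tool:
  commands:
    - {"gripper": 1,"dx": -0.03,"dy": 0.05,"dz": 0.1,"turn": 0}
    - {"gripper": 1,"dx": -0.05,"dy": 0.05,"dz": 0.2,"turn": 0}
    - {"gripper": 1,"dx": -0.05,"dy": 0.05,"dz": 0.2,"turn": 0}

```text
time_s: 12.42
eef_pos: [0.6249, 0.0511, 0.0878]
eef_rot: [-0.0, -0.642, 0.767, -0.0]
wrist_force: [-3.3, 1.0, -0.9]
opening: 0.116
```

```bash
python3 - <<'E'
from h import *
o=ctrl.get_obs();print(o['time_s'],o['eef_pos'],o['wrist_force'],o['torque'],o['opening'])
E
```

```text
12.425 [0.62492824 0.05111288 0.08776158] [-3.2939924   1.02290997 -0.94771494] [ 0.00933126  0.46038677 -0.03244623] 0.11556855453198693
```

drive_tool:
  commands:
    - {"gripper": 1,"dx": 0,"dy": 0.02,"dz": 0.1,"turn": 0}
    - {"gripper": 1,"dx": 0,"dy": 0.02,"dz": 0.2,"turn": 0}
    - {"gripper": 1,"dx": 0,"dy": 0.02,"dz": 0.2,"turn": 0}

```text
time_s: 12.8
eef_pos: [0.6249, 0.0512, 0.0858]
eef_rot: [0.0, -0.642, 0.767, -0.0]
wrist_force: [-1.9, -0.7, -0.1]
opening: 0.117
```

```bash
python3 - <<'E'
from h import *
o=ctrl.get_obs();print(o['time_s'],o['eef_pos'],o['wrist_force'],o['torque'],o['opening'])
E
```

```text
12.8 [0.62494937 0.05119516 0.08581824] [-1.86256489 -0.70267965 -0.11897064] [-0.2218947   0.35939829 -0.04599331] 0.11652010298657195
```

drive_tool:
  commands:
    - {"gripper": 1,"dx": 0,"dy": 0.03,"dz": 0.1,"turn": 0}
    - {"gripper": 1,"dx": 0,"dy": 0.03,"dz": 0.2,"turn": 0}
    - {"gripper": 1,"dx": 0,"dy": 0.03,"dz": 0.2,"turn": 0}

```text
time_s: 13.18
eef_pos: [0.6249, 0.0512, 0.0843]
eef_rot: [0.0, -0.642, 0.767, -0.001]
wrist_force: [-2.0, -2.4, 3.3]
opening: 0.121
```

```bash
python3 - <<'E'
from h import *
o=ctrl.get_obs();print(o['time_s'],o['eef_pos'],o['wrist_force'],o['torque'],o['opening'])
s=pic('scene','s10.png');w=pic('wrist','w10.png')
cv2.imwrite('pics/c10.png',cv2.resize(s['image'][160:310,190:350],None,fx=3.5,fy=3.5,interpolation=cv2.INTER_CUBIC)[:,:,::-1])
E
```

```text
13.175 [0.6249325  0.05124127 0.08432762] [-2.03083425 -2.41375688  3.25715244] [-0.52016974  0.27040817  0.00123706] 0.12135616062749592
```

View pics/c10.png

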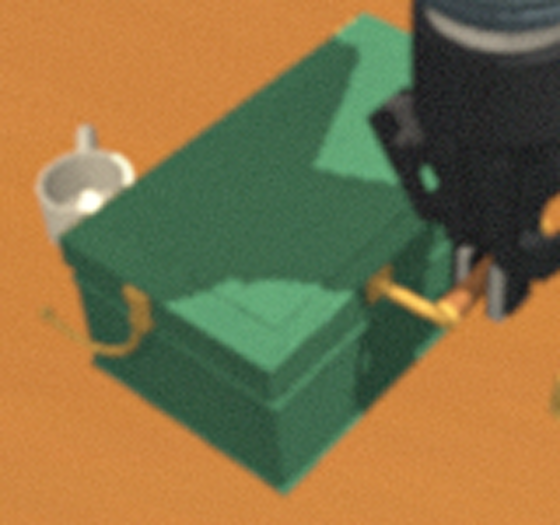

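View pics/w10.png

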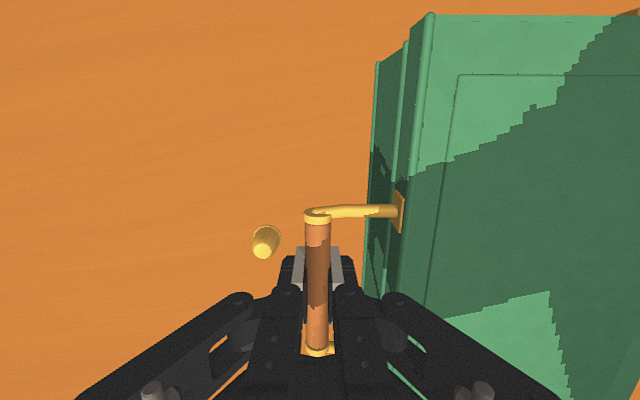

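Contact has begun at 3.3 N. One more small press should confirm it is shut.

drive_tool:
  commands:
    - {"gripper": 1,"dx": 0.05,"dy": 0.03,"dz": 0.1,"turn": 0}
    - {"gripper": 1,"dx": 0.05,"dy": 0.03,"dz": 0.2,"turn": 0}
    - {"gripper": 1,"dx": 0.05,"dy": 0.03,"dz": 0.2,"turn": 0}

```text
time_s: 13.65
eef_pos: [0.625, 0.0512, 0.0841]
eef_rot: [0.001, -0.642, 0.767, -0.001]
wrist_force: [-6.0, -0.5, 14.0]
opening: 0.112
```

```bash
python3 - <<'E'
from h import *
o=ctrl.get_obs();print(o['time_s'],o['eef_pos'],o['wrist_force'],o['torque'],o['opening'])
s=load('s10')
E
```

```text
13.65 [0.62500949 0.05124307 0.08412281] [-5.95127391 -0.5486646  14.04326699] [-0.27324065  0.9702719  -0.0018282 ] 0.11228295689179768
```

The lids are shut: the TCP stops at z 0.084 with 14 N of reaction. Now I'll compute the raise to 45°.

```bash
python3 - <<'E'
from h import *
a=arc(1.33,[1.33,2,3,4.5,6.5,8.5,10.5,12.5,14.5,16.5,18.5,20.5,22.5,24.5,26.5,28,29,29.5]);a[:,2]-=.2
print(a)
E
```

```text
[[ 1.33e+00 -0.00e+00 -2.00e-01]
 [ 2.00e+00  1.00e-02 -4.00e-01]
 [ 3.00e+00  2.00e-02 -7.00e-01]
 [ 4.50e+00  5.00e-02 -1.15e+00]
 [ 6.50e+00  1.10e-01 -1.75e+00]
 [ 8.50e+00  1.80e-01 -2.34e+00]
 [ 1.05e+01  2.80e-01 -2.94e+00]
 [ 1.25e+01  4.00e-01 -3.52e+00]
 [ 1.45e+01  5.40e-01 -4.11e+00]
 [ 1.65e+01  7.00e-01 -4.69e+00]
 [ 1.85e+01  8.80e-01 -5.26e+00]
 [ 2.05e+01  1.08e+00 -5.83e+00]
 [ 2.25e+01  1.31e+00 -6.38e+00]
 [ 2.45e+01  1.54e+00 -6.94e+00]
 [ 2.65e+01  1.80e+00 -7.48e+00]
 [ 2.80e+01  2.01e+00 -7.88e+00]
 [ 2.90e+01  2.15e+00 -8.14e+00]
 [ 2.95e+01  2.23e+00 -8.27e+00]]
```

drive_tool:
  commands:
    - {"gripper": 1,"dx": 0,"dy": 0.05,"dz": -0.2,"turn": 0}
    - {"gripper": 1,"dx": 0.01,"dy": 0.08,"dz": -0.4,"turn": 0}
    - {"gripper": 1,"dx": 0.02,"dy": 0.08,"dz": -0.7,"turn": 0}
    - {"gripper": 1,"dx": 0.05,"dy": 0.08,"dz": -1.15,"turn": 0}
    - {"gripper": 1,"dx": 0.11,"dy": 0.08,"dz": -1.75,"turn": 0}
    - {"gripper": 1,"dx": 0.18,"dy": 0.08,"dz": -2.34,"turn": 0}
    - {"gripper": 1,"dx": 0.28,"dy": 0.08,"dz": -2.94,"turn": 0}
    - {"gripper": 1,"dx": 0.4,"dy": 0.08,"dz": -3.52,"turn": 0}
    - {"gripper": 1,"dx": 0.54,"dy": 0.08,"dz": -4.11,"turn": 0}
    - {"gripper": 1,"dx": 0.7,"dy": 0.08,"dz": -4.69,"turn": 0}
    - {"gripper": 1,"dx": 0.88,"dy": 0.08,"dz": -5.26,"turn": 0}
    - {"gripper": 1,"dx": 1.08,"dy": 0.08,"dz": -5.83,"turn": 0}
    - {"gripper": 1,"dx": 1.31,"dy": 0.08,"dz": -6.38,"turn": 0}
    - {"gripper": 1,"dx": 1.54,"dy": 0.08,"dz": -6.94,"turn": 0}
    - {"gripper": 1,"dx": 1.8,"dy": 0.08,"dz": -7.48,"turn": 0}
    - {"gripper": 1,"dx": 2.01,"dy": 0.08,"dz": -7.88,"turn": 0}
    - {"gripper": 1,"dx": 2.15,"dy": 0.08,"dz": -8.14,"turn": 0}
    - {"gripper": 1,"dx": 2.23,"dy": 0.08,"dz": -8.27,"turn": 0}
    - {"gripper": 1,"dx": 2.23,"dy": 0.08,"dz": -8.27,"turn": 0}

```text
time_s: 16.02
eef_pos: [0.6209, 0.0308, 0.1647]
eef_rot: [0.003, -0.642, 0.767, -0.0]
wrist_force: [6.6, 3.7, -0.7]
opening: 0.113
```

```bash
python3 - <<'E'
from h import *
o=ctrl.get_obs();print(o['time_s'],o['eef_pos'],o['wrist_force'],o['torque'],o['opening'])
s=pic('scene','s11.png')
cv2.imwrite('pics/c11.png',cv2.resize(s['image'][130:310,180:370],None,fx=3.2,fy=3.2,interpolation=cv2.INTER_CUBIC)[:,:,::-1])
E
```

```text
16.025 [0.62094392 0.03081772 0.16474173] [ 6.62724238  3.71837494 -0.74245978] [ 0.87395252 -1.01402204 -0.15105017] 0.1133085753106706
```

View pics/c11.png

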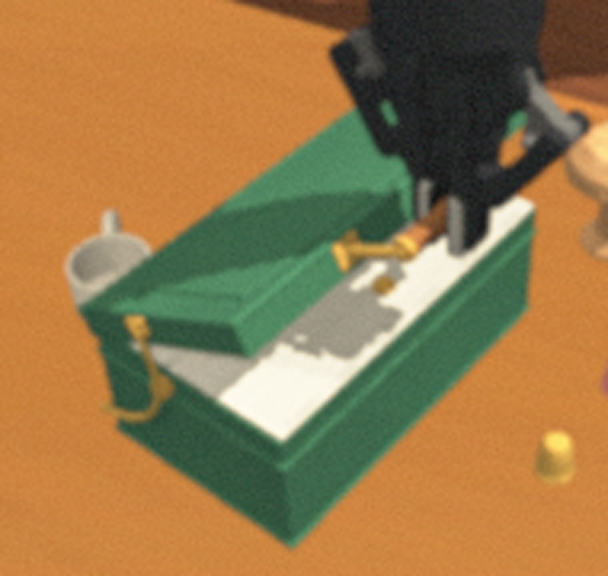

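The inner lid (pale, with the stud at about (383,284)) stays flat and the outer lid rises alone. I'll continue to 45°.

```bash
python3 - <<'E'
from h import *
print(arc(29.5,[30,31.5,33.5,35.5,37.5,39.5,41.5,43,44.5,45.5,46.3]))
E
```

```text
[[30.    0.07 -0.13]
 [31.5   0.3  -0.52]
 [33.5   0.63 -1.02]
 [35.5   0.97 -1.52]
 [37.5   1.32 -2.  ]
 [39.5   1.7  -2.47]
 [41.5   2.09 -2.93]
 [43.    2.39 -3.26]
 [44.5   2.7  -3.59]
 [45.5   2.92 -3.8 ]
 [46.3   3.09 -3.97]]
```

drive_tool:
  commands:
    - {"gripper": 1,"dx": 0.07,"dy": -0.02,"dz": -0.13,"turn": 0}
    - {"gripper": 1,"dx": 0.3,"dy": -0.05,"dz": -0.52,"turn": 0}
    - {"gripper": 1,"dx": 0.63,"dy": -0.08,"dz": -1.02,"turn": 0}
    - {"gripper": 1,"dx": 0.97,"dy": -0.1,"dz": -1.52,"turn": 0}
    - {"gripper": 1,"dx": 1.32,"dy": -0.1,"dz": -2.0,"turn": 0}
    - {"gripper": 1,"dx": 1.7,"dy": -0.1,"dz": -2.47,"turn": 0}
    - {"gripper": 1,"dx": 2.09,"dy": -0.1,"dz": -2.93,"turn": 0}
    - {"gripper": 1,"dx": 2.39,"dy": -0.1,"dz": -3.26,"turn": 0}
    - {"gripper": 1,"dx": 2.7,"dy": -0.1,"dz": -3.59,"turn": 0}
    - {"gripper": 1,"dx": 2.92,"dy": -0.1,"dz": -3.8,"turn": 0}
    - {"gripper": 1,"dx": 3.09,"dy": -0.1,"dz": -3.97,"turn": 0}
    - {"gripper": 1,"dx": 3.09,"dy": -0.1,"dz": -3.97,"turn": 0}
    - {"gripper": 1,"dx": 3.09,"dy": -0.1,"dz": -3.97,"turn": 0}

```text
time_s: 17.7
eef_pos: [0.6159, 0.0021, 0.2054]
eef_rot: [0.003, -0.642, 0.766, 0.001]
wrist_force: [2.2, 8.7, 6.7]
opening: 0.112
```

```bash
python3 - <<'E'
from h import *
o=ctrl.get_obs();print(o['time_s'],o['eef_pos'],o['wrist_force'],o['torque'],o['opening'])
s=pic('scene','s12.png');t=pic('top','t12.png')
cv2.imwrite('pics/c12.png',cv2.resize(s['image'][110:310,180:400],None,fx=3,fy=3,interpolation=cv2.INTER_CUBIC)[:,:,::-1])
E
```

```text
17.7 [0.61586603 0.00206972 0.20544094] [2.16685161 8.68983429 6.74944117] [ 1.75330303 -0.27236922 -0.09690061] 0.11214410875278948
```

View pics/c12.png

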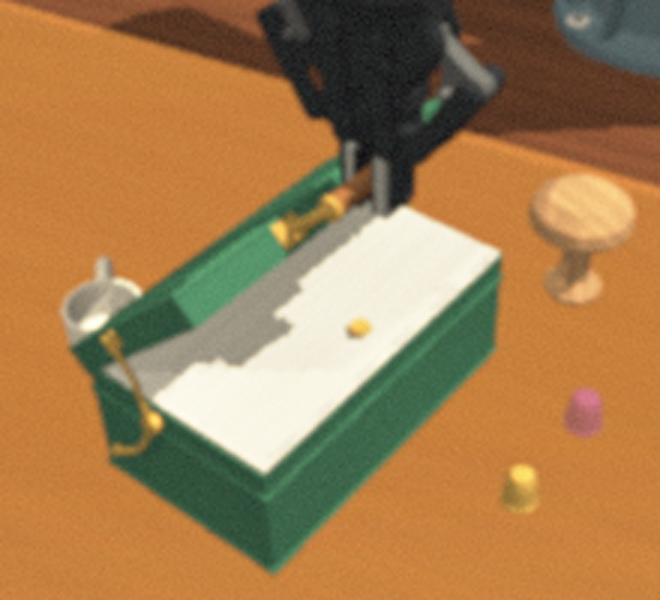

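View pics/t12.png

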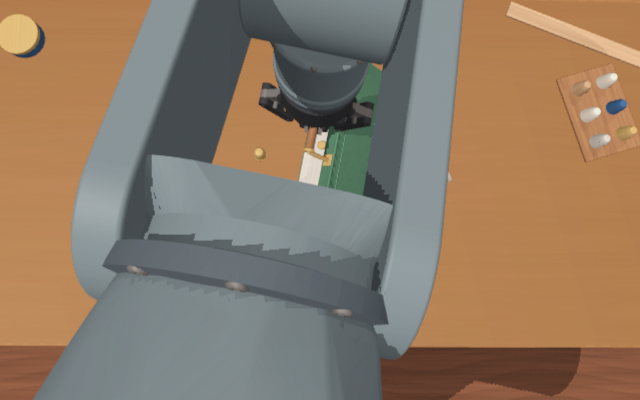

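```bash
python3 - <<'E'
from h import *
yc=np.array([np.cos(np.radians(-10.1)),np.sin(np.radians(-10.1)),0]);xc=np.array([yc[1],-yc[0],0])
v=yc@[.6268,-.1439,0]
def pt(fn,u,vv):
    o,d=ray(load(fn),u,vv);X=o+d*(v-yc@o)/(yc@d); return X
S={'s1':(180+100/2.7,85+88/2.7),'s7':(150+352/2.5,80+248/2.5),'s10':(190+445/3.5,160+313/3.5),'s11':(180+405/3.2,130+247/3.2),'s12':(180+333/3,110+203/3)}
Q=[]
for k,(a,b) in S.items():
    X=pt(k,a-.3,b-.3);q=np.array([-xc@X,X[2]]);Q.append(q);print(k,X.round(4),q.round(4))
Q=np.array(Q)
from scipy.optimize import least_squares
f=least_squares(lambda c:np.hypot(*(Q-c).T)-.17205,[.1,.09]).x
print('hinge fit',f, 'expected',-xc@np.array([.5937,-.1196,0]))
for c in (f,np.array([-xc@np.array([.5937,-.1196,0]),.095]),np.array([-xc@np.array([.5937,-.1196,0])+.0015,.091])):
    d=Q-c;print(np.degrees(np.arctan2(d[:,1],d[:,0]))-1.33,np.hypot(*d.T))
E
```

```text
Traceback (most recent call last):
  File "h.py", line 6, in load
    def load(fn): return np.load('pics/'+fn+'.npz')
                         ~~~~~~~^^^^^^^^^^^^^^^^^^^
FileNotFoundError: [Errno 2] No such file or directory: 'pics/s1.npz'
```

```bash
cp pics/scene1.npz pics/s1.npz; python3 - <<'E'
from h import *
yc=np.array([np.cos(np.radians(-10.1)),np.sin(np.radians(-10.1)),0]);xc=np.array([yc[1],-yc[0],0])
v=yc@[.6268,-.1439,0]
def pt(fn,u,vv):
    o,d=ray(load(fn),u,vv);X=o+d*(v-yc@o)/(yc@d); return X
S={'s1':(180+100/2.7,85+88/2.7),'s7':(150+352/2.5,80+248/2.5),'s10':(190+445/3.5,160+313/3.5),'s11':(180+405/3.2,130+247/3.2),'s12':(180+333/3,110+203/3)}
Q=[]
for k,(a,b) in S.items():
    X=pt(k,a-.3,b-.3);q=np.array([-xc@X,X[2]]);Q.append(q);print(k,X.round(4),q.round(4))
Q=np.array(Q)
from scipy.optimize import least_squares
f=least_squares(lambda c:np.hypot(*(Q-c).T)-.17205,[.1,.09]).x
print('hinge fit',f, 'expected',-xc@np.array([.5937,-.1196,0]))
for c in (f,np.array([-xc@np.array([.5937,-.1196,0]),.095]),np.array([-xc@np.array([.5937,-.1196,0])+.0015,.091])):
    d=Q-c;print((np.degrees(np.arctan2(d[:,1],d[:,0]))-1.33).round(1),np.hypot(*d.T).round(4))
E
```

```text
s1 [ 0.6271 -0.1424  0.2673] [-0.0302  0.2673]
s7 [ 0.6519 -0.003   0.2161] [0.1113 0.2161]
s10 [0.6604 0.0449 0.0985] [0.16   0.0985]
s11 [0.6568 0.0248 0.1773] [0.1396 0.1773]
s12 [ 0.652  -0.0025  0.2191] [0.1118 0.2191]
hinge fit [-0.01171352  0.09677936] expected -0.01363135504412986
[94.9 42.8 -0.7 26.7 43.4] [0.1715 0.1714 0.1717 0.1714 0.1739]
[94.2 42.8 -0.2 26.9 43.4] [0.1731 0.174  0.1737 0.1739 0.1765]
[94.5 44.1  1.2 28.3 44.6] [0.1772 0.1758 0.1723 0.1745 0.1783]
```

The bar-knob rays put the outer lid at about 43.5–44.5°, with the grip steady. I'll add about 1° and relieve the radial force.

drive_tool:
  commands:
    - {"gripper": 1,"dx": 0.03,"dy": 0,"dz": -0.12,"turn": 0}
    - {"gripper": 1,"dx": 0.07,"dy": 0,"dz": -0.24,"turn": 0}
    - {"gripper": 1,"dx": 0.1,"dy": 0,"dz": -0.35,"turn": 0}
    - {"gripper": 1,"dx": 0.1,"dy": 0,"dz": -0.35,"turn": 0}
    - {"gripper": 1,"dx": 0.1,"dy": 0,"dz": -0.35,"turn": 0}
    - {"gripper": 1,"dx": 0.1,"dy": 0,"dz": -0.35,"turn": 0}

```text
time_s: 18.55
eef_pos: [0.6154, -0.0001, 0.2077]
eef_rot: [0.002, -0.642, 0.767, 0.001]
wrist_force: [2.6, 5.1, 1.8]
opening: 0.116
```

```bash
python3 - <<'E'
from h import *
o=ctrl.get_obs();print(o['time_s'],o['eef_pos'],o['wrist_force'],o['torque'],o['opening'],abs(o['dq']).max())
s=pic('scene','s13.png');w=pic('wrist','w13.png')
a=cv2.resize(s['image'][110:310,180:380],None,fx=2,fy=2,interpolation=cv2.INTER_CUBIC);b=cv2.resize(w['image'],(400,250))
cv2.imwrite('pics/c13.png',np.hstack([a,cv2.copyMakeBorder(b,0,150,0,0,0)])[:,:,::-1])
E
```

```text
18.55 [ 6.15378237e-01 -9.21591121e-05  2.07734777e-01] [2.61580632 5.06350118 1.76051425] [ 1.14725167 -0.48711159 -0.08556261] 0.11557758658994186 0.0029806589612102388
```

View pics/c13.png

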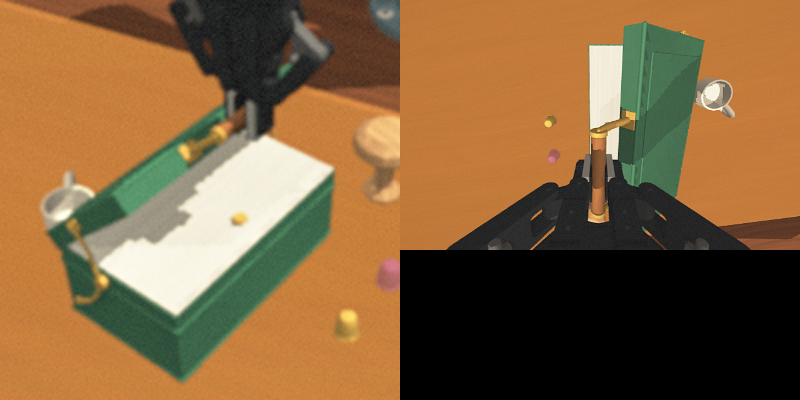

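The outer lid is at about 45° and still held, the inner lid is flat, and the thimbles are at their original pixels (353,272) and (375,247). I'll hand in.

```bash
python3 - <<'E'
from h import *
print(ctrl.hand_in())
E
```

```text
the job is handed in; nothing more can be done
None
```

The job is handed in at about 18.6 s of the 42 s allowed. I gripped the outer lid's bar and swung both lids down nested and slowly. They stopped shut against the chest with about 14 N of reaction. I then raised the outer lid alone and am still holding it by the bar.

**Last checks**
- **Outer lid angle:** about 45° by my estimate. Camera rays gave 43.4–44.6° just before a final raise of about 1°; I did not measure it again after that.
- **Inner lid:** it lies flat over the spools in the last picture.
- **Grip and steadiness:** the grip opening is unchanged, the wrist force was about 6 N, and the joints were practically still.
- **Things around the chest:** both thimbles are at their original pixels. The mushroom and teacup looked unmoved, but I did not measure them.

**Disagreement:** by the tool's height the lids shut about 5 mm lower than I calculated. The bar probably crept about 4–5 mm along the fingers as it turned. I therefore took "shut" from the contact force and the picture.

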